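# Clip a rock-section slide into the corner of the imaging stage

## Robot

A 7-joint arm with a two-finger parallel gripper is mounted at the origin on the work surface. World frame = base frame: x ahead of the robot, y to its left, z up, the work surface at z = 0. Lengths are in m, angles in rad, forces in N, time in s.
With the tool pointing down it reaches from about 0.425 to 0.925 m from the base axis. Payload 6.8 kg.
Tool frame: the origin (TCP) lies between the finger pads; the fingertips stand r.tip_reach ahead of it and the grasp point (between the pads) lies 11 mm behind it (r.tip_reach is the distance from the TCP to the fingertips, in m); z points along the fingers, y is the direction in which the jaws open and shut (so a half turn about z gives the same grasp; the last joint's range is limited). The gripper opens to 85 mm and grips with 20 to 120 N. Pads are 22 mm wide; open, the fingers measure 114 mm over their backs; the gripper's body (76 mm by 85 mm) begins 54 mm behind the grasp point. The pads swing forward as they close: fully open they stand 13 mm farther back than shut.
Start: joints at [1.021, 0.477, 0.022, 1.555, -0.011, 1.109, -0.083], TCP at [0.289, -0.61, 0.239] pointing down, gripper open.
Joint ranges: [-2.96, 2.96], [-0.34, 2.1], [-1.41, 1.46], [0.24, 2.44], [-1.37, 4.51], [0.17, 1.92], [-2.96, 2.96]. Speed limits (rad/s): [2.39, 2.39, 3.14, 3.14, 3.14, 3.14, 3.14].

## Interface

Orientations are given as a rotation vector (axis times angle).
In Python, from bench import r, eyes, spotter gives the robot as it stands.
- The arm moves only by the tool carry_out, never from a script. Its argument "series" is text: rows parted by semicolons, each of 5 numbers parted by spaces: the shift along the tool's x, y, z in cm, then the turn about the tool's z in rad, then the opening, from 0 (shut) to 1 (fully open). In form: x y z yaw gripper; .... A call has 1 to 8 rows; each row shifts and turns the commanded pose from where the row before left it, along the tool's axes as they then stand; what a row does not reach is not made up. A row lasts 1/8 s, in which the tool goes at most 62.5 mm and 10.7 degrees, less where a joint would pass 70% of its speed; a pose out of reach is approached as far as the arm can. A call with a gripper value outside its range is refused whole. The fingers move at their own pace and stop on an object; "grip_force" is the grip in N (left out, the last holds). Time passes only in rows, so rows that do not move let the fingers close. It gives the time, the measured TCP pose, the force and the opening at its end, in the units of the state.
- r.get_obs(): the state, without advancing time (a new reading comes with each control period).
- eyes.grab_frame(name): name is "scene" or "top" or "wrist"; returns a dict with "color" (420x560x3 uint8, blue, green, red), "intrinsics" (3x3 intrinsics, pixels), "D" ([k1, k2, p1, p2, k3] as OpenCV has them; the pictures are not rectified), "R" (3x3) and "t" (3): a world point X has camera coordinates R X + t; the wrist camera has in their place "T_tool_cam" (4x4, takes a point from camera to tool coordinates, whose origin is the TCP and whose axes are the flange's). Camera axes: x right, y down, z forward; pixel columns grow to the right and rows downward; lengths in m; the calibration is good to about 2 mm. A picture is of the moment at which its call begins: read the wrist's pose just before it. There is no depth.
- r.hand_in(): hands the job in, once; it reports no verdict.
Trained networks look in a picture, given as the dict that the camera call returned (one of the last four; its "shot" number tells which), for a name from the list of things; names that differ only in an ending like _2 or _b are one class to them, and where a whole thing is asked for, a point or a joint stands for the part that bears it (a point fixed in the world has none). Each returns a list of dicts, best first, with "confidence" (0 to 1); they miss things now and then, are a little off and sometimes report something else, mostly with a low value. They report only what shows in the picture. A call takes as long as a camera call. They do not tell look-alikes from the thing itself.
- spotter.search_frame(picture, query): "uv" ([column, row] in pixels, amid what is visible of it).
- spotter.trace(picture, query): "pixels" (420x560 bool, what is visible of it) and "uv" ([column, row] in pixels, amid what is visible of it).
- spotter.mark_of(picture, query): "uv" ([column, row] in pixels: a listed point, or the origin of a listed thing).
The state is a dict: "clock": time; "joints": joint angles; "qvel": joint speeds; "tau": joint torques, N m; "tcp_pos": TCP position; "orientation": TCP orientation; "contact_force": force on the tool from outside, world axes, zero at the start; "moment": the same for the moment, N m; "grip_width": finger opening in m.
Only numpy, scipy, OpenCV 4.12 (cv2) and the standard library are available. Lean on these libraries where they do the work, as an engineer would, in place of code of your own. Each camera call takes 0.05 s, during which the arm holds its last target.

## Task

Load the framed rock slide for imaging: draw the sprung curved arm back until it passes its dead point and stays parked, push the slide flat along the stage until it is pressed home in the corner, flush against both the long fixed edge and the end stop, and then push the arm back over so that it springs shut against the slide and holds it there. Be gentle with the glass (never press the slide harder than about 35 N, and do not lift or tip it), and leave the jar, the brush and the tray of stones where they are.

Things in the scene. Friction and masses are not known exactly. Their poses are not given: they have to be found in the camera images.
- stage: Black imaging stage, fixed to the bench, a plate whose flat top lies 30 mm above the bench. Origin on the bench under the plate's reference point; the plate reaches from -135 to +80 mm along its own x and from -225 to +170 mm along its own y. Own +x points at the long fixed edge (away from the robot), own +y along that edge towards the end stop. Its place and yaw differ every time.
- fence: Long fixed edge: straight aluminium bar on the stage, 270 mm long along the stage's y, 14 mm wide, 20 mm high. Origin at the middle of the face that the slide goes against, on the stage top; axes as the stage's; the face looks to -x and lies at stage x = +55 mm, y from -205 to +65 mm.
- endstop: End stop: short aluminium bar, 50 mm long along the stage's x, 14 mm wide, 20 mm high. Origin at the middle of the face that the slide goes against, on the stage top; axes as the stage's; the face looks to -y and lies at stage y = +55 mm, x from +5 to +55 mm. With the long edge it forms the corner.
- home (a point): Where the slide's centre lies when it is home in the corner: stage x = +20, y = 0, 36 mm above the bench; axes as the stage's. A white disc lies on the stage below it.
- slide: The slide: a flat, loose aluminium carrier with a reddish rock section under glass, 70 mm along its own x, 110 mm along its own y, 12 mm thick, 0.14 to 0.28 kg. Origin at the centre of its underside. It starts flat on the stage near stage x = -22, y = -135 mm, yawed up to 0.3 rad from square. Home, its axes match the stage's.
- slide_center (a point): Centre of the slide, 6 mm above its underside; axes as the slide's.
- clip (a joint): Angle of the sprung curved arm, rad: 0 = shut (about 0.26 resting on the slide at home); grows as it is drawn back, clockwise from above, its tip swinging from the long edge towards the robot; 1.15 = hard stop, parked. The spring drives it shut below 0.70, to the parked stop above 0.70. Pull at the red post: about 5 N at first, nothing at 0.70; about 4 N to push it back from parked.
- pivot (a point): Vertical axis of the arm's hinge, at stage x = -50, y = +100 mm, taken 65 mm above the bench; axes as the stage's. The arm is a bowed steel bar 9 mm thick with its middle 40 mm above the bench; the hinge is lightly damped.
- nose: Tip of the curved arm: an upright steel pin 16 mm across, from 32 to 45 mm above the bench, carrying the red post; the pin is what presses on the slide. Its axis lies 106 mm from the hinge axis. Origin on the pin's axis at the height of the stage top.
- post (a point): Red upright post on the arm's tip, to hook, push or pinch: 12 mm across (its cap 15 mm), from 45 to 82 mm above the bench. This point is on its axis, 65 mm above the bench. With the arm shut it is at about stage x = +3, y = +8 mm; parked, at about x = -112, y = +14 mm.
- jar: Bystander: glass jar with a black cap, 54 mm across, 75 mm tall, on the bench left of the stage. Origin at the centre of its underside.
- brush: Bystander: brush lying on the bench to the left, nearer the robot.
- tray: Bystander: white tray of stones, 140 x 200 x 50 mm, on the bench right of the stage. Origin at the centre of its underside.
Things that resemble listed ones, but are neither listed nor needed, are in the scene too. Of the things that look like the slide, the middle-sized one is meant.

How it is judged:
On the way, in this order (a step that is already met when the one before it is completed fails the run):
1. the arm is drawn back past its dead point and stays parked (value of joint clip above 1.05 rad), for 0.2 s.
2. with the arm still parked, the slide is pressed home in the corner: within 2.5 mm of home both ways, square within 0.04 rad, pressed on the long edge or the end stop with over 1.5 N (value of joint clip above 1 rad and x of slide_center in the frame of home between -0.0025 and 0.0025 m and y of slide_center in the frame of home between -0.0025 and 0.0025 m and angle between the x axis of slide_center and the x axis of stage, either way round below 0.04 rad and (contact force between slide and fence above 1.5 N or contact force between slide and endstop above 1.5 N)).
At the end, for the whole second after the job is handed in: The slide lies flat and still on the stage in the corner, within 2.5 mm of the long fixed edge and 3 mm of the end stop and square to them within 0.04 rad, with the arm sprung shut on it (arm angle 0.18 to 0.36 rad) and its nose pressing on it with over 1 N (x of slide_center in the frame of home between -0.0025 and 0.0025 m and y of slide_center in the frame of home between -0.003 and 0.003 m and z of slide_center in the frame of home below 0.002 m and angle between the x axis of slide_center and the x axis of stage, either way round below 0.04 rad and angle between slide_center's own z axis and vertical below 0.04 rad and value of joint clip between 0.18 and 0.36 rad and contact force between nose and slide above 1 N and linear speed of slide below 0.01 m/s); the robot touches nothing.
It fails at once if the slide is pressed by the gripper with over 35 N (contact force between the fingers and slide above 35 N).
It fails at once if the slide is lifted or tipped (angle between slide_center's own z axis and vertical above 0.15 rad or height (world z) of slide_center above 0.05 m or height (world z) of slide_center below 0.028 m).
It fails at once if the jar, the brush or the tray is moved by over 20 mm (distance of any of jar, brush, tray from where it was at the start of the episode above 0.02 m).
It also fails if it takes over 72 s, if anything falls off the work surface, if the arm or the gripper's body presses on something with over 40 N, if the wrist force passes 120 N, or if a joint passes its speed limit or range.

## Working session

There is one attempt and no reset: what is moved stays moved. The work goes in short steps, Python scripts to look and compute and a tool call to move; the robot and the scene stay as the last step left them, time stands still between calls to the robot, and variables do not carry over. Pictures are saved under pics/ and viewed, and the job is handed in when it is done.

Besides the shell and the picture viewer there is one more tool, called after ">>>" as name(argument=value, ...), one argument or row to a line, values as JSON. carry_out: Moves the arm, as the interface text tells. Its arguments: {"type":"object","properties":{"series":{"type":"string"},"grip_force":{"type":"number"}},"required":["series"]}

```bash
ls; mkdir -p pics; cat > h.py <<'E'
import numpy as np,cv2
from bench import r,eyes,spotter
from scipy.spatial.transform import Rotation as Ro
def ray(p,uv,wr=None):
    n=cv2.undistortPoints(np.array([[uv]],float),p["intrinsics"],p["D"])[0,0]
    d=np.array([n[0],n[1],1.])
    if "R" in p:
        R=np.array(p["R"]);t=np.array(p["t"]); return -R.T@t,R.T@d
    pos,ori=wr; T=np.array(p["T_tool_cam"]);Rt=Ro.from_rotvec(ori).as_matrix()
    return Rt@T[:3,3]+pos, Rt@T[:3,:3]@d
def at(p,uv,z,wr=None):
    o,d=ray(p,uv,wr); return o+d*(z-o[2])/d[2]
def proj(p,X,wr=None):
    X=np.atleast_2d(X).astype(float)
    if "R" in p: R=np.array(p["R"]);t=np.array(p["t"])
    else:
        pos,ori=wr;T=np.array(p["T_tool_cam"]);Rt=Ro.from_rotvec(ori).as_matrix()
        A=Rt@T[:3,:3];c=Rt@T[:3,3]+pos;R=A.T;t=-A.T@c
    return cv2.projectPoints(X,cv2.Rodrigues(R)[0],t,p["intrinsics"],np.array(p["D"]))[0][:,0]
def tri(rays):
    A=0;b=0
    for o,d in rays:
        d=d/np.linalg.norm(d);M=np.eye(3)-np.outer(d,d);A=A+M;b=b+M@o
    return np.linalg.solve(A,b)
E
python3 - <<'E'
from h import *
o=r.get_obs();print({k:np.round(v,3) for k,v in o.items()},r.tip_reach)
for n in["scene","top"]:
    p=eyes.grab_frame(n);cv2.imwrite(f"pics/{n}0.png",p["color"])
    print(n,"cam",np.round(-np.array(p["R"]).T@p["t"],3))
    for q in["stage","fence","endstop","slide","clip","nose","jar","brush","tray"]:
        print(q,"tr",[(np.round(a["uv"]),round(a["confidence"],2),int(a["pixels"].sum())) for a in spotter.trace(p,q)])
    for q in["stage","fence","endstop","home","slide","slide_center","pivot","nose","post"]:
        print(q,"mk",[(np.round(a["uv"],1),round(a["confidence"],2)) for a in spotter.mark_of(p,q)])
E
```

```text
pics
{'clock': np.float64(0.0), 'joints': array([ 1.021,  0.478,  0.022,  1.556, -0.011,  1.109, -0.083]), 'qvel': array([ 0.   , -0.001, -0.001,  0.   , -0.001,  0.   ,  0.001]), 'tau': array([ 1.0000e-03, -5.9646e+01,  1.6080e+00, -2.8120e+01,  1.2000e-02,
        9.0000e-03, -0.0000e+00]), 'tcp_pos': array([ 0.288, -0.61 ,  0.238]), 'orientation': array([-3.064e+00, -6.880e-01,  1.000e-03]), 'contact_force': array([ 0.772, -0.607, -0.353]), 'moment': array([-0.02 , -0.014,  0.028]), 'grip_width': np.float64(0.085)} 0.008
scene cam [1.021 0.389 0.853]
stage tr [(array([297., 242.]), 0.95, 11910)]
fence tr [(array([254., 248.]), 0.88, 972), (array([250., 205.]), 0.36, 1152)]
endstop tr [(array([304., 266.]), 0.61, 169), (array([312., 244.]), 0.44, 315)]
slide tr [(array([194., 271.]), 0.92, 750), (array([170., 163.]), 0.76, 1536), (array([250., 207.]), 0.74, 1179)]
clip tr [(array([416., 350.]), 0.68, 921), (array([310., 244.]), 0.59, 391)]
nose tr [(array([293., 241.]), 0.67, 118), (array([296., 242.]), 0.47, 11805)]
jar tr [(array([415., 349.]), 0.69, 942)]
brush tr [(array([477.,
[... 1244 characters left out ...]
14.]), 0.43, 12686)]
brush tr [(array([127., 321.]), 0.66, 980)]
tray tr [(array([442., 266.]), 0.71, 4711)]
stage mk [(array([258.5, 203.6]), 0.96)]
fence mk [(array([281.8, 178.5]), 0.71), (array([233.8, 196.8]), 0.47)]
endstop mk [(array([232.7, 199.6]), 0.46)]
home mk [(array([279.1, 177.9]), 0.62), (array([253. , 194.1]), 0.59)]
slide mk [(array([314.2, 204.6]), 0.79), (array([294.4, 123.4]), 0.75), (array([419.6, 180.4]), 0.73)]
slide_center mk [(array([294.7, 121.3]), 0.92), (array([422.5, 180.8]), 0.76), (array([312.4, 199.5]), 0.69)]
pivot mk [(array([218.5, 237.3]), 0.58), (array([251.4, 201.5]), 0.29)]
nose mk [(array([254.6, 202.4]), 0.59)]
post mk [(array([252.9, 203. ]), 0.59)]
```

View pics/scene0.png

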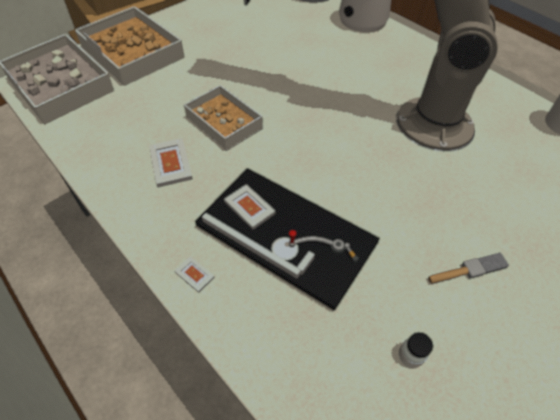

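View pics/top0.png

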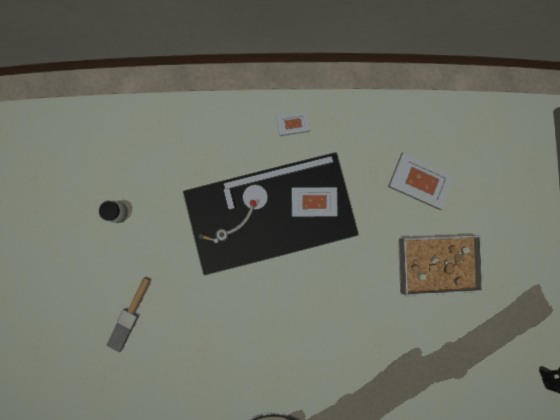

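The top view shows the stage centred near (264,213), with the arm's hinge at about (221,236) and its red post at (253,203). The jar is at (112,212), the brush at (127,320) and the tray at (441,265).

There are three slide-like things: small at (294,123) on the bench, medium at (314,203) on the stage, and large at (422,180) on the bench. The one on the stage is middle-sized and in the described place, so it is the one meant. Next I'll confirm it in a crop and fit the poses.

```bash
cat > fit.py <<'E'
from h import *
from scipy.optimize import least_squares
def quad(m):
    c=max(cv2.findContours(m.astype(np.uint8),cv2.RETR_EXTERNAL,cv2.CHAIN_APPROX_NONE)[0],key=cv2.contourArea)
    h=cv2.convexHull(c)
    for e in np.linspace(2,25,60):
        a=cv2.approxPolyDP(h,e,True)
        if len(a)==4:return a[:,0].astype(float)
    return cv2.boxPoints(cv2.minAreaRect(h))
def fitrect(views,rect,z,x0):
    # views: list of (pic, quad pixels); rect Nx2 own corners
    def f(s):
        c,sn=np.cos(s[2]),np.sin(s[2])
        P=np.c_[rect@np.array([[c,sn],[-sn,c]])+s[:2],np.full(len(rect),z)]
        out=[]
        for p,q,wr in views:
            u=proj(p,P,wr)
            for a in u: out+=list(q[np.argmin(((q-a)**2).sum(1))]-a)
        return np.array(out)
    s=least_squares(f,x0,loss="soft_l1",f_scale=2);return s.x,f(s.x)
E
python3 - <<'E'
from fit import *
P={n:eyes.grab_frame(n) for n in["top","scene"]}
V=[];S=[]
for n,p in P.items():
    q=quad(spotter.trace(p,"stage")[0]["pixels"]);V.append((p,q,None));print(n,q.tolist())
    for a in spotter.trace(p,"slide"):
        t={"top":(314,203),"scene":(250,207)}[n]
        if np.hypot(*(np.array(a["uv"])-t))<8:
            qq=quad(a["pixels"]);S.append((p,qq,None));print("slide",qq.tolist());break
st=np.array([[-.135,-.225],[.08,-.225],[.08,.17],[-.135,.17]])
c=at(P["top"],(264,213),.03);print(c)
for vv in(V[:1],V[1:],V):
    s,e=fitrect(vv,st,.03,[c[0]+.02,c[1]+.03,-.2 if 0 else .2]);print("stage",s,np.round(e,1))
sl=np.array([[-.035,-.055],[.035,-.055],[.035,.055],[-.035,.055]])
c=at(P["top"],(314,203),.042)
for vv in(S[:1],S[1:],S):
    e=fitrect(vv,sl,.042,[c[0],c[1],0]);print("slide",e[0],np.round(e[1],1))
C,Sn=np.cos(s[2]),np.sin(s[2])
def w(x,y):return np.array([s[0]+C*x-Sn*y,s[1]+Sn*x+C*y])
rays=[ray(P["top"],(252.9,203)),ray(P["scene"],(292.9,239.5))]
print("post tri",tri(rays),"pred",w(.003,.008))
print("pivot tri",tri([ray(P["top"],(218.5,237.3)),ray(P["scene"],(339.6,240.5))]),w(-.05,.1))
print("home",w(.02,0),"parked",w(-.112,.014))
i=P["top"]["color"].copy()
for x,y,z in[(.055,-.205,.05),(.055,.065,.05),(.055,.055,.05),(.005,.055,.05),(.02,0,.03),(.003,.008,.082),(-.05,.1,.04)]:
    u=proj(P["top"],[*w(x,y),z])[0];cv2.circle(i,tuple(int(v*8) for v in u),6,(0,255,0),-1,shift=3)
i=cv2.resize(i[100:290,160:380],None,fx=3.6,fy=3.1,interpolation=cv2.INTER_CUBIC);i=cv2.resize(i,(780,590));cv2.imwrite("pics/crop1.png",i)
E
```

```text
top [[337.0, 154.0], [357.0, 236.0], [202.0, 273.0], [185.0, 190.0]]
slide [[336.0, 189.0], [337.0, 215.0], [292.0, 216.0], [292.0, 188.0]]Traceback (most recent call last):
  File "<stdin>", line 5, in <module>
IndexError: list index out of range
```

```bash
cat > m1.py <<'E'
from fit import *
P={};V=[];S=[]
for n in["top","scene"]:
    for k in range(5):
        p=eyes.grab_frame(n)
        t=spotter.trace(p,"stage")
        t=[a for a in t if a["confidence"]>.6]
        ss=[a for a in spotter.trace(p,"slide") if np.hypot(*(np.array(a["uv"])-{"top":(314,203),"scene":(250,207)}[n]))<8]
        if t and ss: break
    P[n]=p
    q=quad(t[0]["pixels"]);V.append((p,q,None));print(n,q.tolist())
    qq=quad(ss[0]["pixels"]);S.append((p,qq,None));print("slide",qq.tolist())
st=np.array([[-.135,-.225],[.08,-.225],[.08,.17],[-.135,.17]])
c=at(P["top"],(264,213),.03);print(c)
for vv in(V[:1],V[1:],V):
    s,e=fitrect(vv,st,.03,[c[0]+.02,c[1]+.03,.2]);print("stage",s,np.round(e,1))
sl=np.array([[-.035,-.055],[.035,-.055],[.035,.055],[-.035,.055]])
c=at(P["top"],(314,203),.042)
for vv in(S[:1],S[1:],S):
    e=fitrect(vv,sl,.042,[c[0],c[1],0]);print("slide",e[0],np.round(e[1],1))
C,Sn=np.cos(s[2]),np.sin(s[2])
def w(x,y):return np.array([s[0]+C*x-Sn*y,s[1]+Sn*x+C*y])
print("post tri",tri([ray(P["top"],(252.9,203)),ray(P["scene"],(292.9,239.5))]),"pred",w(.003,.008))
print("pivot tri",tri([ray(P["top"],(218.5,237.3)),ray(P["scene"],(339.6,240.5))]),w(-.05,.1))
print("home",w(.02,0),"parked",w(-.112,.014))
i=P["top"]["color"].copy()
i=cv2.resize(i[100:290,160:380],None,fx=3.5,fy=3.1,interpolation=cv2.INTER_CUBIC)
for x,y,z in[(.055,-.205,.05),(.055,.065,.05),(.055,.055,.05),(.005,.055,.05),(.02,0,.03),(.003,.008,.082),(-.05,.1,.04)]:
    u=proj(P["top"],[*w(x,y),z])[0];cv2.circle(i,(int((u[0]-160)*3.5),int((u[1]-100)*3.1)),3,(0,255,0),-1)
cv2.imwrite("pics/crop1.png",i)
E
python3 m1.py
```

```text
top [[224.0, 189.0], [230.0, 191.0], [233.0, 209.0], [228.0, 208.0]]
slide [[337.0, 189.0], [336.0, 215.0], [292.0, 215.0], [293.0, 188.0]]
scene [[245.0, 169.0], [379.0, 237.0], [335.0, 310.0], [195.0, 225.0]]
slide [[244.0, 186.0], [274.0, 210.0], [254.0, 228.0], [226.0, 202.0]]
[0.6252743  0.01057955 0.03      ]
stage [0.675248   0.01526909 0.36998869] [-133.6    0.2 -103.    61.4   38.3    0.     9.8  -62.1]
stage [0.65152157 0.03213986 0.24940274] [ 0.5  0.4  3.3  1.2 -1.3  0.2 -1.  -1.2]
stage [0.65367194 0.03208668 0.25411264] [-1.248e+02 -2.070e+01 -1.036e+02  4.430e+01  4.400e+01 -1.000e-01
  2.520e+01 -6.550e+01  1.500e+00 -1.000e-01  4.300e+00  3.000e-01
 -9.000e-01 -2.000e-01 -3.000e-01 -1.300e+00]
slide [ 0.64963006 -0.11303532 -0.04094297] [-0.8 -1.6 -0.2  1.   0.7  1.1  0.3 -0.6]
slide [ 0.6529283  -0.10787368  0.05865411] [-0.2 -0.1  2.6  0.4 -0.3  0.4 -1.2 -0.6]
slide [ 0.65083984 -0.1109416   0.00612945] [-0.6 -0.   1.4  2.5  2.3  0.5  0.5 -1.2 -1.4  1.2  2.3  2.7  1.3  1.4
 -0.7 -0.5]
post tri [0.64703495 0.03780867 0.05463708] pred [0.65456451 0.04058393]
pivot tri [0.56974103 0.11669156 0.06032456] [0.58013894 0.11630602]
home [0.67302968 0.03711441] parked [0.54174921 0.01748179]
```

View pics/crop1.png

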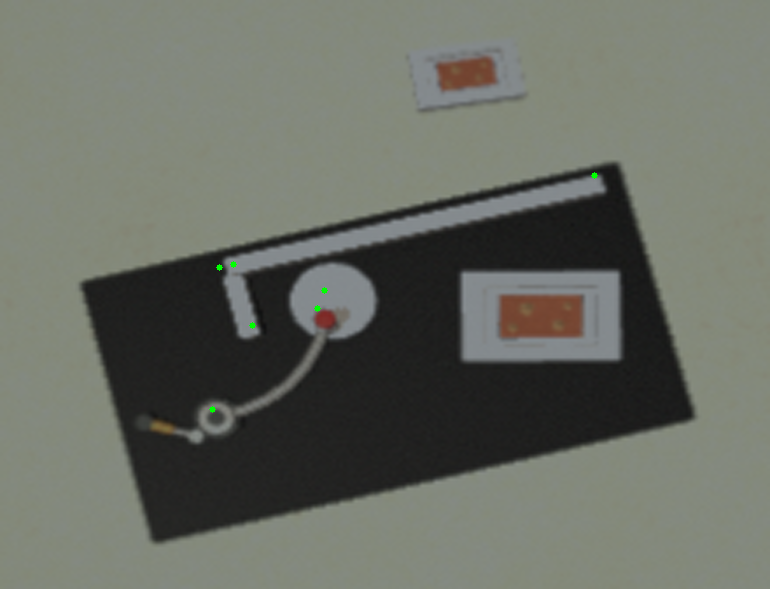

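The crop confirms the slide: the carrier on the stage is larger than the one at (294,123) and smaller than the one at (422,180). The stage fit is off because the network gave the end stop for the stage in that picture. I'll refit from the dark plate's edges.

```bash
cat > m2.py <<'E'
from fit import *
p=eyes.grab_frame("top")
g=cv2.cvtColor(p["color"],cv2.COLOR_BGR2GRAY)
m=(g<90).astype(np.uint8);m[:, :170]=0;m[:,370:]=0;m[:140]=0;m[285:]=0
m=cv2.morphologyEx(m,cv2.MORPH_CLOSE,np.ones((15,15)))
st=np.array([[-.135,-.225],[.08,-.225],[.08,.17],[-.135,.17]])
g4=cv2.resize(g,None,fx=1,fy=1).astype(float)
# refine: sample gradient maxima along normals to model edges
def edges(s,rect,z,n=40,half=5,mar=.08):
    R=np.array([[np.cos(s[2]),np.sin(s[2])],[-np.sin(s[2]),np.cos(s[2])]])
    res=[]
    for a,b in zip(rect,np.roll(rect,-1,0)):
        for k in np.linspace(mar,1-mar,n):
            q=a+(b-a)*k; nn=np.array([(b-a)[1],-(b-a)[0]]);nn/=np.linalg.norm(nn)
            u0,u1=proj(p,np.c_[np.array([q,q+nn*.001])@R+s[:2],[z,z]])
            d=(u1-u0)/np.linalg.norm(u1-u0)
            ts=np.arange(-half,half+.01,.25)
            pts=(u0+ts[:,None]*d).astype(np.float32)
            v=cv2.remap(g.astype(np.float32),pts[None,:,0],pts[None,:,1],cv2.INTER_LINEAR)[0]
            v=np.convolve(v,np.ones(5)/5,"same");gr=np.gradient(v);gr[:4]=0;gr[-4:]=0
            w=np.abs(gr);i=w.argmax()
            if w[i]>3: res.append((q,d,u0+ts[i]*d))
    return res
def refine(s,rect,z,half):
    for it in range(4):
        E=edges(s,rect,z,half=half)
        def f(x):
            R=np.array([[np.cos(x[2]),np.sin(x[2])],[-np.sin(x[2]),np.cos(x[2])]])
            u=proj(p,np.c_[np.array([e[0] for e in E])@R+x[:2],np.full(len(E),z)])
            return [(u[i]-E[i][2])@E[i][1] for i in range(len(E))]
        o=least_squares(f,s,loss="soft_l1",f_scale=.5);s=o.x
    return s,np.median(np.abs(f(s))),len(E)
q=np.array([(337.1,152.6),(358.6,234.5),(204.3,274.5),(183.4,191)])
s,e=fitrect([(p,q,None)],st,.03,[.65,.03,.24]);print(s,np.round(e,1))
s,a,b=refine(s,st,.03,5);print("stage",s,a,b)
sl=np.array([[-.035,-.055],[.035,-.055],[.035,.055],[-.035,.055]])
t,a,b=refine(np.array([.65,-.113,-.01]),sl,.042,4);print("slide",t,a,b)
C,Sn=np.cos(s[2]),np.sin(s[2])
def w(x,y):return np.array([s[0]+C*x-Sn*y,s[1]+Sn*x+C*y])
for n,x,y in[("post",.003,.008),("pivot",-.05,.1),("home",.02,0),("parked",-.112,.014),("fence far end",.055,-.205)]:print(n,w(x,y).round(4))
d=t[:2]-s[:2];print("slide in stage",C*d[0]+Sn*d[1],-Sn*d[0]+C*d[1],t[2]-s[2])
i=cv2.resize(p["color"][100:290,160:380],None,fx=3.5,fy=3.1,interpolation=cv2.INTER_CUBIC)
for x,y,z in[(.055,-.205,.05),(.055,.065,.05),(.055,.055,.05),(.005,.055,.05),(.02,0,.03),(.003,.008,.082),(-.05,.1,.04)]+[(*c,.03) for c in st]:
    u=proj(p,[*w(x,y),z])[0];cv2.circle(i,(int((u[0]+.5-160)*3.5),int((u[1]+.5-100)*3.1)),3,(0,255,0),-1)
cv2.imwrite("pics/crop2.png",i)
E
python3 m2.py
```

```text
[0.64593663 0.02607767 0.23115467] [-1.1 -0.7 -0.2  1.1  0.6  0.6  0.6 -0.9]
stage [0.64573049 0.02788937 0.22856464] 0.4929375252734848 160
slide [ 0.65011606 -0.11191819 -0.00707338] 0.0021485371606954065 160
post [0.6468 0.0364]
pivot [0.5744 0.114 ]
home [0.6652 0.0324]
parked [0.5335 0.0161]
fence far end [ 0.7457 -0.1593]
slide in stage -0.027406044739561146 -0.13716522213078478 -0.23563802521019292
```

View pics/crop2.png

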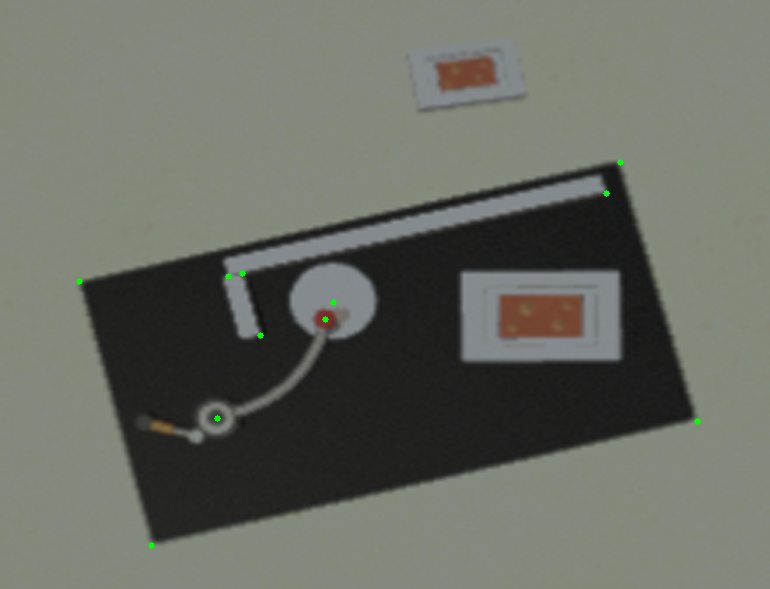

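```bash
cat > plan.py <<'E'
import sys
from h import *
S=np.array([.64573,.02789,.22856])
try: S=np.load("stage.npy")
except Exception: pass
def w(x,y):
    C,Sn=np.cos(S[2]),np.sin(S[2]);return np.array([S[0]+C*x-Sn*y,S[1]+Sn*x+C*y])
def inv(X):
    C,Sn=np.cos(S[2]),np.sin(S[2]);d=np.array(X[:2])-S[:2];return np.array([C*d[0]+Sn*d[1],-Sn*d[0]+C*d[1]])
def pose():
    o=r.get_obs();R=Ro.from_rotvec(o["orientation"]).as_matrix();return np.array(o["tcp_pos"]),R,o
def show():
    p,R,o=pose();print("t",round(float(o["clock"]),2),"tcp",p.round(4),"stage xy mm",(inv(p)*1e3).round(1),"z",round(p[2]*1e3,1),"yaw-stage",round(np.arctan2(R[1,0],R[0,0])-S[2],4),"zax",R[:,2].round(3),"F",np.round(o["contact_force"],1),"grip",round(float(o["grip_width"]),4),"tipreach",r.tip_reach)
def to(x,y,z,yaw=0.):
    "stage mm target; yaw of tool x relative to stage x"
    p,R,o=pose();d=np.array([*w(x/1e3,y/1e3),z/1e3])-p
    cy=np.arctan2(R[1,0],R[0,0]);dt=cy-(S[2]+yaw);dt=(dt+np.pi)%(2*np.pi)-np.pi
    print("tool shift cm",(R.T@d*100).round(2),"dist mm",round(np.linalg.norm(d)*1e3,1),"turn",round(dt,3))
if __name__=="__main__":
    show()
    if len(sys.argv)>3: to(*map(float,sys.argv[1:]))
E
python3 plan.py 10 -50 300 0; python3 -c "
from h import *
p=eyes.grab_frame('wrist');print(np.round(p['T_tool_cam'],3))"
```

```text
t 2.65 tcp [ 0.2886 -0.6102  0.2393] stage xy mm [-492.4 -540.6] z 239.3 yaw-stage 0.2132 zax [ 0.  0. -1.] F [ 0.6 -0.  -0.4] grip 0.0851 tipreach 0.008
tool shift cm [ 59.48 -37.32  -6.07] dist mm 704.8 turn 0.213
[[ 0.002 -0.963 -0.271  0.068]
 [ 1.     0.002 -0.001 -0.   ]
 [ 0.001 -0.271  0.963 -0.135]
 [ 0.     0.     0.     1.   ]]
```

>>> carry_out(
  series="4.5 -3 -1 0 0; 4.5 -3 -1 0 0; 4.5 -3 -1 0 0; 4.5 -3 -1 0 0; 4.5 -3 -1 0 0; 4.5 -3 -1 0 0; 4.5 -3 0 0 0; 4.5 -3 0 0 0",
  grip_force=20,
)

```text
clock: 3.7
tcp_pos: [0.5123, -0.2379, 0.2998]
orientation: [3.065, 0.688, 0.001]
contact_force: [0.2, -0.0, 0.4]
grip_width: -0.0001
```

```bash
python3 plan.py 10 -50 300 0
```

```text
t 3.7 tcp [ 0.5123 -0.2379  0.2998] stage xy mm [-190.2 -228.6] z 299.8 yaw-stage 0.2131 zax [ 0.001 -0.001 -1.   ] F [ 0.2 -0.   0.4] grip -0.0001 tipreach 0.008
tool shift cm [ 2.335e+01 -1.322e+01 -2.000e-02] dist mm 268.3 turn 0.213
```

>>> carry_out(
  series="4.6 -2.6 0 0 0; 4.6 -2.6 0 0 0; 4.6 -2.6 0 0 0; 4.6 -2.6 0 0 0; 4.6 -2.6 0 0 0; 0 0 0 0.11 0; 0 0 0 0.103 0; 0 0 0 0 0",
)

```text
clock: 4.7
tcp_pos: [0.6638, -0.0234, 0.2992]
orientation: [3.121, 0.36, -0.0]
contact_force: [-0.4, -0.1, 0.4]
grip_width: -0.0002
```

```bash
python3 - <<'E'
from plan import *
show();p,R,o=pose();f=eyes.grab_frame("wrist");cv2.imwrite("pics/w1.png",f["color"])
import pickle;pickle.dump((f,(o["tcp_pos"],o["orientation"])),open("w1.pkl","wb"))
for q in["post","pivot","slide_center","home","endstop","fence","nose"]:print(q,[(np.round(a["uv"],1),round(a["confidence"],2)) for a in spotter.mark_of(f,q)])
E
```

```text
t 4.7 tcp [ 0.6638 -0.0234  0.2992] stage xy mm [  6.  -54.1] z 299.2 yaw-stage 0.0012 zax [-0. -0. -1.] F [-0.4 -0.1  0.4] grip -0.0002 tipreach 0.008
post [(array([225.4, 183. ]), 0.56), (array([226.8, 175.9]), 0.46), (array([346.4, 200.9]), 0.4)]
pivot [(array([151.9, 224.9]), 0.97)]
slide_center [(array([345.1, 200.7]), 0.82), (array([353.1,  21.2]), 0.7), (array([553.1, 207.3]), 0.58), (array([347.2, 198.6]), 0.48), (array([240.3, 176.5]), 0.3)]
home [(array([236.1, 164.6]), 0.7)]
endstop [(array([189.7, 155. ]), 0.67)]
fence [(array([293.3, 134. ]), 0.85)]
nose [(array([227.4, 175.5]), 0.68), (array([153.5, 225. ]), 0.34)]
```

View pics/w1.png

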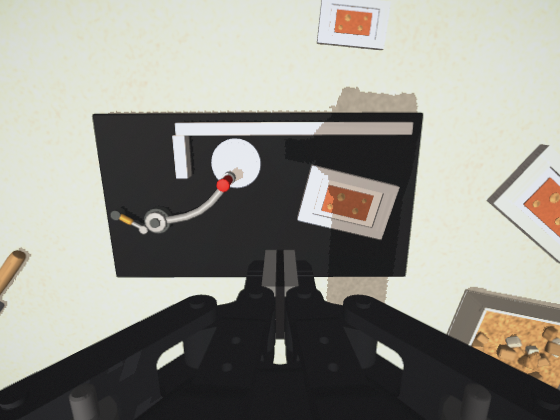

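The wrist view shows the red post cap at (223,184), the hinge at (155,222), the disc at (236,163), the fence face along row 135, the end stop at (182,157) and the slide at (348,202). Next I'll check my stage fit against this view.

```bash
python3 - <<'E'
from plan import *
import pickle
f,wr=pickle.load(open("w1.pkl","rb"))
def st(uv,z): return (inv(at(f,uv,z,wr))*1e3).round(1)
print("post cap z82",st((223,184),.082),"pivot",st((151.9,224.9),.065),"home z36",st((236.1,164.6),.036),"disc z30",st((236.5,162.5),.03),"endst",st((189.7,155),.03),"fence",st((293.3,134),.03))
for c in[(-.135,-.225),(.08,-.225),(.08,.17),(-.135,.17)]:
    print(c,proj(f,[*w(*c),.03],wr)[0].round(1))
T=eyes.grab_frame("top");cv2.imwrite("pics/top2.png",T["color"])
g=cv2.cvtColor(f["color"],cv2.COLOR_BGR2GRAY)
hsv=cv2.cvtColor(f["color"],cv2.COLOR_BGR2HSV)
m=((hsv[...,0]<6)|(hsv[...,0]>174))&(hsv[...,1]>180);m[:160]=0;m[210:]=0;m[:,250:]=0
ys,xs=np.nonzero(m);print("red",xs.mean(),ys.mean(),xs.min(),xs.max(),ys.min(),ys.max())
E
```

```text
post cap z82 [3.2 7.9] pivot [-49.6  97.2] home z36 [17.9 -0.9] disc z30 [19.6 -0.6] endst [28.6 56.2] fence [ 53.9 -69.7]
(-0.135, -0.225) [405.9 277.4]
(0.08, -0.225) [425.3 112. ]
(0.08, 0.17) [ 90.7 111.2]
(-0.135, 0.17) [114.7 276.3]
red 224.32638888888889 183.69444444444446 216 231 176 191
```

```bash
python3 plan.py 38 6 63 0
```

```text
t 5.15 tcp [ 0.6638 -0.0236  0.2993] stage xy mm [  5.9 -54.2] z 299.3 yaw-stage 0.0004 zax [ 0.  0. -1.] F [-0.4  0.  -1.4] grip -0.0002 tipreach 0.008
tool shift cm [ 3.21 -6.02 23.63] dist mm 246.0 turn 0.0
```

>>> carry_out(
  series="1.6 -3 3 0 0; 1.6 -3 3 0 0; 0 0 4.6 0 0; 0 0 4.5 0 0; 0 0 4 0 0; 0 0 3 0 0; 0 0 1.5 0 0; 0 0 0 0 0",
)

```text
clock: 6.15
tcp_pos: [0.6809, 0.0422, 0.0627]
orientation: [-3.121, -0.359, 0.002]
contact_force: [0.2, -0.3, 0.7]
grip_width: -0.0001
```

```bash
python3 - <<'E'
from plan import *
show();p,R,o=pose();f=eyes.grab_frame("wrist");cv2.imwrite("pics/w2.png",f["color"])
E
```

```text
t 6.15 tcp [0.6809 0.0422 0.0627] stage xy mm [37.5  5.9] z 62.7 yaw-stage 0.0003 zax [-0.001 -0.    -1.   ] F [ 0.2 -0.3  0.7] grip -0.0001 tipreach 0.008
```

View pics/w2.png

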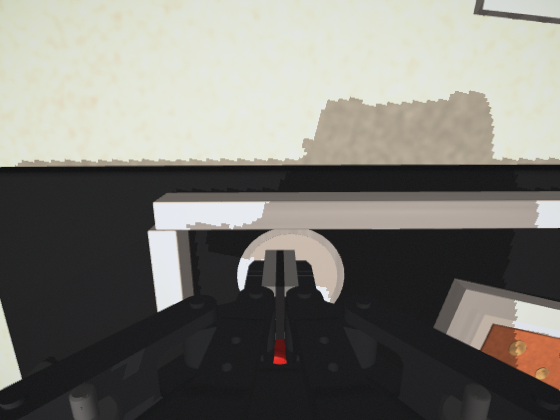

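The fingertips stand right behind the red post, at (280,352) in the picture, and above the disc. I'll draw the arm back now.

>>> carry_out(
  series="-1.2 0 0 0 0; -1.3 0.3 0 0 0; -1.3 0.3 0 0 0; -1.3 0.3 0 0 0; -1.3 0.2 0 0 0; -1.3 0 0 0 0; -1.3 0 0 0 0; -0.6 0 0 0 0",
)

```text
clock: 7.2
tcp_pos: [0.5886, 0.0097, 0.0635]
orientation: [-3.121, -0.359, 0.002]
contact_force: [-0.3, 0.2, -0.7]
grip_width: 0.0001
```

```bash
python3 plan.py
```

```text
t 7.2 tcp [0.5886 0.0097 0.0635] stage xy mm [-59.7  -4.8] z 63.5 yaw-stage 0.0003 zax [-0.001 -0.    -1.   ] F [-0.3  0.2 -0.7] grip 0.0001 tipreach 0.008
```

>>> carry_out(
  series="-0.5 0 0 0 0; 0 0 -5 0 0; 0 0 -6 0 0; 0 3 -6 0 0; 0 4 0 0 0; 0 4 0 0 0.4; 0 2 0 0 0.4",
)

```text
clock: 8.07
tcp_pos: [0.6142, -0.1183, 0.2289]
orientation: [3.121, 0.355, -0.001]
contact_force: [0.3, -0.3, 0.3]
grip_width: 0.0337
```

```bash
python3 - <<'E'
from plan import *
show();p,R,o=pose();f=eyes.grab_frame("wrist");cv2.imwrite("pics/w3.png",f["color"])
import pickle;pickle.dump((f,(o["tcp_pos"],o["orientation"])),open("w3.pkl","wb"))
t=eyes.grab_frame("top");cv2.imwrite("pics/top3.png",cv2.resize(t["color"][130:290,160:380],None,fx=3.5,fy=3.5,interpolation=cv2.INTER_CUBIC))
E
```

```text
t 8.07 tcp [ 0.6142 -0.1183  0.2289] stage xy mm [ -63.8 -135.3] z 228.9 yaw-stage -0.0023 zax [-0.001 -0.001 -1.   ] F [ 0.3 -0.3  0.3] grip 0.0337 tipreach 0.008
```

View pics/w3.png

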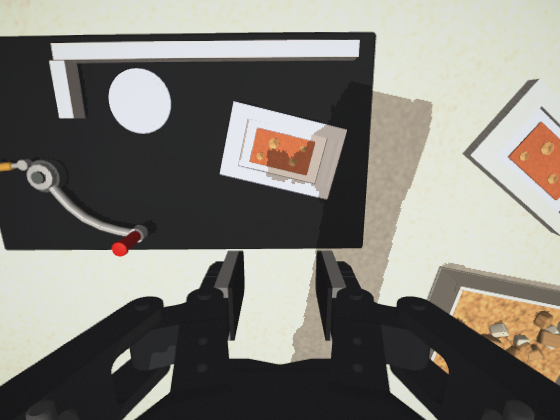

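View pics/top3.png

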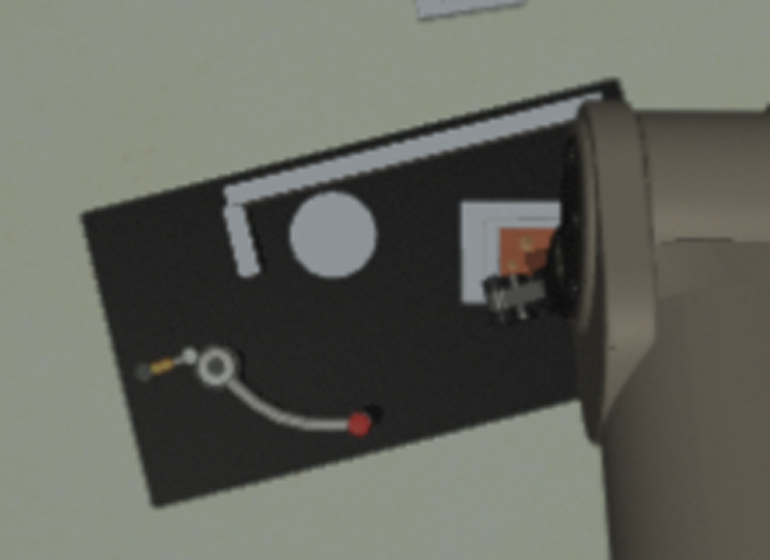

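The arm is parked: the post is at (120,248) in the wrist view and (358,424) in the top crop, near the robot-side edge. The slide has not moved. Next I'll go down behind its robot-side face.

```bash
python3 plan.py -98 -135 42 0
```

```text
t 8.18 tcp [ 0.6142 -0.1181  0.2286] stage xy mm [ -63.8 -135.1] z 228.6 yaw-stage -0.0031 zax [-0.001 -0.001 -1.   ] F [-0.2 -0.3 -0.3] grip 0.0337 tipreach 0.008
tool shift cm [-3.4  -0.   18.66] dist mm 189.7 turn -0.003
```

>>> carry_out(
  series="-3.4 0 2 0 0.4; 0 0 5 0 0.4; 0 0 5 0 0.4; 0 0 3.5 0 0.4; 0 0 2 0 0.4; 0 0 1.2 0 0.4; 0 0 0 0 0.4",
)

```text
clock: 9.05
tcp_pos: [0.5815, -0.1232, 0.0422]
orientation: [-3.121, -0.359, 0.0]
contact_force: [-0.7, -0.2, 0.1]
grip_width: 0.0342
```

```bash
python3 - <<'E'
from plan import *
show();f=eyes.grab_frame("wrist");cv2.imwrite("pics/w4.png",f["color"])
E
```

```text
t 9.05 tcp [ 0.5815 -0.1232  0.0422] stage xy mm [ -96.8 -132.6] z 42.2 yaw-stage 0.0008 zax [-0.  0. -1.] F [-0.7 -0.2  0.1] grip 0.0342 tipreach 0.008
```

View pics/w4.png

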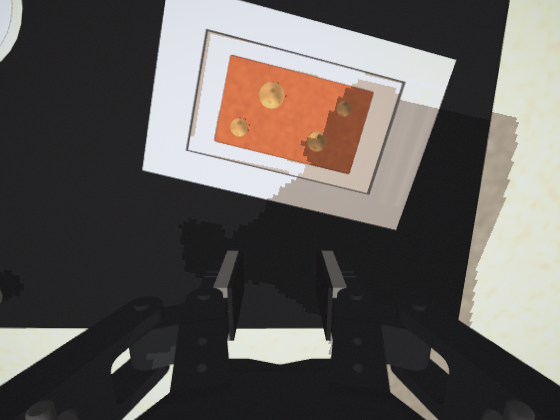

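The fingertips are at (232,255) and (332,255), and the slide's near edge runs from (143,170) to (397,230). No contact yet. I'll probe down for the stage top to learn the tip height at this opening.

>>> carry_out(
  series="0 0 0.2 0 0.4; 0 0 0.1 0 0.4; 0 0 0 0 0.4",
)

```text
clock: 9.48
tcp_pos: [0.5816, -0.1238, 0.0396]
orientation: [3.121, 0.358, 0.001]
contact_force: [0.0, 0.7, -0.1]
grip_width: 0.0344
```

>>> carry_out(
  series="0 0 0.1 0 0.4; 0 0 0.1 0 0.4; 0 0 0 0 0.4",
)

```text
clock: 9.85
tcp_pos: [0.5814, -0.1238, 0.0373]
orientation: [3.121, 0.358, 0.0]
contact_force: [-0.7, 0.6, 1.1]
grip_width: 0.0338
```

>>> carry_out(
  series="0.8 0 0 0 0.4; 0.8 0 0 0 0.4; 0.8 0 0 0 0.4; 0.8 0 0 0 0.4; 0.8 0 0 0 0.4; 0.8 0 0 0 0.4; 0.8 0 0 0 0.4; 0.4 0 0 0 0.4",
)

```text
clock: 10.85
tcp_pos: [0.6364, -0.1123, 0.0373]
orientation: [3.12, 0.356, -0.012]
contact_force: [-14.3, -3.7, 16.8]
grip_width: 0.0342
```

```bash
python3 - <<'E'
from plan import *
show();f=eyes.grab_frame("wrist");cv2.imwrite("pics/w5.png",f["color"])
E
```

```text
t 10.85 tcp [ 0.6364 -0.1123  0.0373] stage xy mm [ -40.8 -134.4] z 37.3 yaw-stage -0.0014 zax [-0.008 -0.002 -1.   ] F [-14.3  -3.7  16.8] grip 0.0342 tipreach 0.008
```

View pics/w5.png

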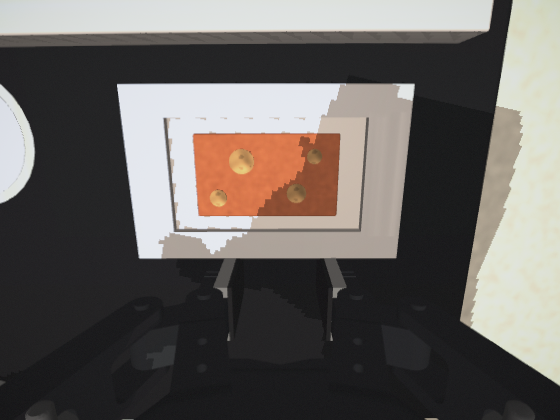

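The slide is now square against both fingers, with its near edge at row 258 and a gap left to the fence. The 17 N upward says the tips drag on the stage, so I'll lift a little before going on.

>>> carry_out(
  series="0 0 -0.2 0 0.4; 0 0 -0.1 0 0.4; 0 0 0 0 0.4",
)

```text
clock: 11.28
tcp_pos: [0.6398, -0.1099, 0.0401]
orientation: [-3.121, -0.359, 0.0]
contact_force: [-1.2, -0.4, 0.1]
grip_width: 0.0343
```

```bash
python3 plan.py -30 -135 39.5 0
```

```text
t 11.28 tcp [ 0.6398 -0.1099  0.0401] stage xy mm [ -37.  -132.9] z 40.1 yaw-stage 0.0004 zax [-0.  0. -1.] F [-1.2 -0.4  0.1] grip 0.0343 tipreach 0.008
tool shift cm [0.7  0.21 0.06] dist mm 7.4 turn 0.0
```

>>> carry_out(
  series="0.2 0 0.05 0 0.4; 0.2 0 0 0 0.4; 0.2 0 0 0 0.4; 0.1 0 0 0 0.4; 0.1 0 0 0 0.4; 0 0 0 0 0.4",
)

```text
clock: 12.02
tcp_pos: [0.6478, -0.1082, 0.0397]
orientation: [-3.121, -0.359, -0.001]
contact_force: [-1.6, 0.5, 1.1]
grip_width: 0.0338
```

```bash
python3 plan.py
```

```text
t 12.03 tcp [ 0.6478 -0.1082  0.0397] stage xy mm [ -28.8 -133. ] z 39.7 yaw-stage 0.0003 zax [ 0.  0. -1.] F [-1.6  0.5  1.1] grip 0.0338 tipreach 0.008
```

>>> carry_out(
  series="0.1 0 0 0 0.4; 0.1 0 0 0 0.4; 0 0 0 0 0.4",
)

```text
clock: 12.4
tcp_pos: [0.6499, -0.1077, 0.0397]
orientation: [-3.121, -0.359, -0.001]
contact_force: [-0.5, 0.1, -0.4]
grip_width: 0.0342
```

>>> carry_out(
  series="0.1 0 0 0 0.4; 0 0 0 0 0.4",
)

```text
clock: 12.65
tcp_pos: [0.6507, -0.1076, 0.0397]
orientation: [3.121, 0.359, 0.0]
contact_force: [-0.4, -0.4, 0.3]
grip_width: 0.0339
```

```bash
python3 plan.py
```

```text
t 12.65 tcp [ 0.6507 -0.1076  0.0397] stage xy mm [ -25.9 -133.1] z 39.7 yaw-stage 0.0002 zax [ 0.  0. -1.] F [-0.4 -0.4  0.3] grip 0.0339 tipreach 0.008
```

>>> carry_out(
  series="0.1 0 0 0 0.4; 0.05 0 0 0 0.4; 0 0 0 0 0.4",
)

```text
clock: 13.02
tcp_pos: [0.6512, -0.1076, 0.0397]
orientation: [3.121, 0.358, -0.003]
contact_force: [-5.3, -1.2, 3.1]
grip_width: 0.0344
```

```bash
python3 - <<'E'
from plan import *
show();f=eyes.grab_frame("wrist");cv2.imwrite("pics/w6.png",f["color"])
E
```

```text
t 13.03 tcp [ 0.6512 -0.1076  0.0397] stage xy mm [ -25.4 -133.2] z 39.7 yaw-stage 0.0 zax [-0.002 -0.    -1.   ] F [-5.3 -1.2  3.1] grip 0.0344 tipreach 0.008
```

View pics/w6.png

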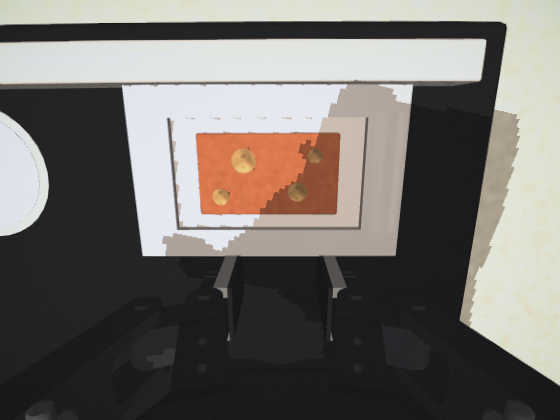

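The slide is pressed flat on the fence (5 N, square, its far edge along row 84). Next comes the push along the fence. I'll measure the slide's right end, then lift and turn.

```bash
python3 - <<'E'
from plan import *
f=eyes.grab_frame("wrist");p,R,o=pose()
for uv in[(397,255),(412,85),(142,256),(124,85)]:print((inv(at(f,uv,.042,(o["tcp_pos"],o["orientation"])))*1e3).round(1))
print(np.round(o["joints"],2))
E
```

```text
[ -15.4 -183.9]
[  54.  -182.8]
[-16.1 -72.9]
[ 53.9 -73.9]
[ 0.19  0.68 -0.17  1.72  0.16  0.75 -1.4 ]
```

>>> carry_out(
  series="-0.5 0 0 0 0.4; -1 0 -2 0 0.35; 0 0 -6 -0.1 0.3; 0 0 -2 -0.17 0.3; 0 0 0 -0.18 0.3; 0 0 0 -0.18 0.3; 0 0 0 -0.18 0.3; 0 0 0 -0.18 0.3",
)

```text
clock: 14.12
tcp_pos: [0.6381, -0.1105, 0.1401]
orientation: [2.57, 1.805, 0.003]
contact_force: [-1.1, 0.4, -1.4]
grip_width: 0.0258
```

>>> carry_out(
  series="0 0 0 -0.18 0.3; 0 0 0 -0.18 0.3; 0 0 0 -0.18 0.3; 0 0 0 -0.05 0.3; 0 0 0 0 0.3",
)

```text
clock: 14.75
tcp_pos: [0.6379, -0.1107, 0.1399]
orientation: [1.942, 2.468, 0.002]
contact_force: [-0.0, 0.4, -0.1]
grip_width: 0.0257
```

```bash
python3 plan.py 18 -218 90 1.5708
```

```text
t 14.75 tcp [ 0.6379 -0.1107  0.1399] stage xy mm [ -39.  -133.2] z 139.9 yaw-stage 1.5795 zax [ 0.002  0.    -1.   ] F [-0.   0.4 -0.1] grip 0.0257 tipreach 0.008
tool shift cm [-8.53  5.62  5.  ] dist mm 113.7 turn 0.009
```

>>> carry_out(
  series="-3.7 2.85 0 0.009 0.3; -3.7 2.85 0 0 0.3; 0 0 4 0 0.3; 0 0 3 0 0.3; 0 0 2 0 0.3; 0 0 0.9 0 0.3; 0 0 0 0 0.3",
)

```text
clock: 15.62
tcp_pos: [0.7101, -0.1694, 0.0409]
orientation: [1.953, 2.46, 0.0]
contact_force: [0.3, -0.0, -0.2]
grip_width: 0.0259
```

```bash
python3 - <<'E'
from plan import *
show();to(18,-68,40.5,1.5708);f=eyes.grab_frame("wrist");cv2.imwrite("pics/w7.png",f["color"])
E
```

```text
t 15.62 tcp [ 0.7101 -0.1694  0.0409] stage xy mm [  18.  -206.7] z 40.9 yaw-stage 1.5711 zax [ 0.  0. -1.] F [ 0.3 -0.  -0.2] grip 0.0259 tipreach 0.008
tool shift cm [13.87  0.    0.04] dist mm 138.7 turn 0.0
```

View pics/w7.png

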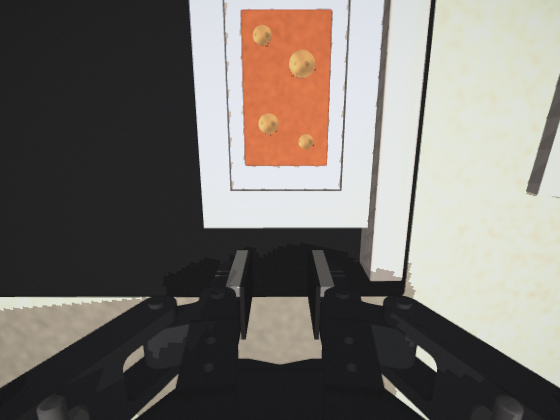

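The fingers are centred on the end face, whose edge runs from (204,228) to (368,228), with the fence to the right. Now I'll push along the fence.

>>> carry_out(
  series="0.8 0 0 0 0.3; 0.8 0 0 0 0.3; 0.9 0 0 0 0.3; 0.9 0 0 0 0.3; 0.9 0 0 0 0.3; 0.9 0 0 0 0.3; 0.9 0 0 0 0.3; 0.9 0 0 0 0.3",
)

```text
clock: 16.68
tcp_pos: [0.6947, -0.1024, 0.0417]
orientation: [1.953, 2.458, -0.001]
contact_force: [0.9, -5.1, 4.5]
grip_width: 0.0253
```

```bash
python3 - <<'E'
from plan import *
show();to(18,-68,40.5,1.5708);f=eyes.grab_frame("wrist");cv2.imwrite("pics/w8.png",f["color"])
E
```

```text
t 16.68 tcp [ 0.6947 -0.1024  0.0417] stage xy mm [  18.2 -138. ] z 41.7 yaw-stage 1.5702 zax [ 0.002 -0.002 -1.   ] F [ 0.9 -5.1  4.5] grip 0.0253 tipreach 0.008
tool shift cm [ 7.   -0.02  0.1 ] dist mm 70.0 turn -0.001
```

View pics/w8.png

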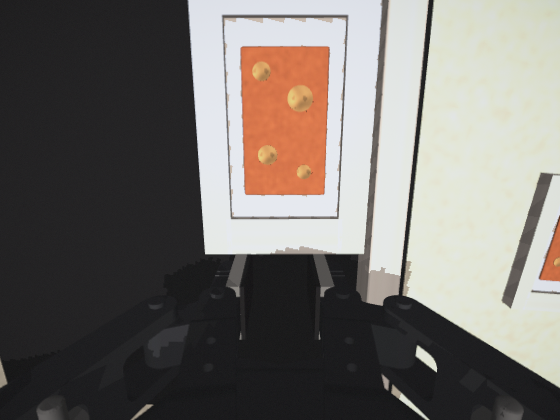

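>>> carry_out(
  series="0.9 0 0 0 0.3; 0.9 0 0 0 0.3; 0.9 0 0 0 0.3; 0.9 0 0 0 0.3; 0.9 0 0 0 0.3; 0.8 0 0 0 0.3; 0.6 0 0 0 0.3; 0 0 0 0 0.3",
)

```text
clock: 17.73
tcp_pos: [0.6806, -0.0431, 0.0409]
orientation: [-1.952, -2.461, -0.001]
contact_force: [1.0, -2.3, 0.7]
grip_width: 0.0254
```

```bash
python3 - <<'E'
from plan import *
show();to(18,-66,40.5,1.5708);f=eyes.grab_frame("wrist");cv2.imwrite("pics/w9.png",f["color"])
E
```

```text
t 17.73 tcp [ 0.6806 -0.0431  0.0409] stage xy mm [ 17.9 -77. ] z 40.9 yaw-stage 1.5719 zax [ 0.  0. -1.] F [ 1.  -2.3  0.7] grip 0.0254 tipreach 0.008
tool shift cm [1.1  0.01 0.04] dist mm 11.0 turn 0.001
```

View pics/w9.png

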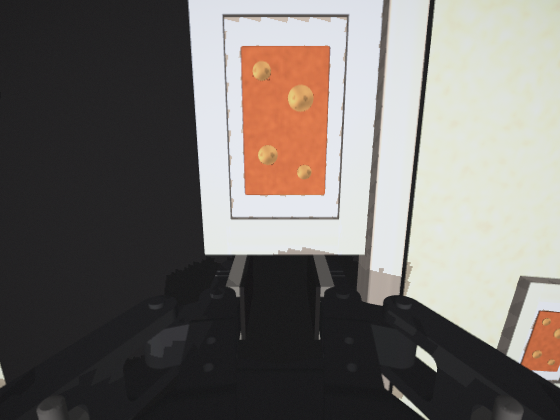

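>>> carry_out(
  series="0.3 0 0 0 0.3; 0.3 0 0 0 0.3; 0.2 0 0 0 0.3; 0.1 0 0 0 0.3; 0 0 0 0 0.3",
)

```text
clock: 18.4
tcp_pos: [0.6784, -0.0346, 0.0406]
orientation: [-1.952, -2.461, -0.0]
contact_force: [-0.7, -2.8, 2.0]
grip_width: 0.0258
```

>>> carry_out(
  series="0.1 0 0 0 0.3; 0 0 0 0 0.3",
)

```text
clock: 18.65
tcp_pos: [0.6783, -0.034, 0.0406]
orientation: [-1.953, -2.46, 0.0]
contact_force: [0.1, -2.2, 1.0]
grip_width: 0.0259
```

>>> carry_out(
  series="0.1 0 0 0 0.3; 0 0 0 0 0.3",
)

```text
clock: 18.9
tcp_pos: [0.678, -0.0329, 0.0406]
orientation: [-1.953, -2.461, -0.0]
contact_force: [-0.0, -1.7, 1.5]
grip_width: 0.0254
```

```bash
python3 plan.py
```

```text
t 18.9 tcp [ 0.678  -0.0329  0.0406] stage xy mm [ 17.7 -66.5] z 40.6 yaw-stage 1.5714 zax [-0.  0. -1.] F [-0.  -1.7  1.5] grip 0.0254 tipreach 0.008
```

>>> carry_out(
  series="0.1 0 0 0 0.3; 0 0 0 0 0.3",
)

```text
clock: 19.15
tcp_pos: [0.6779, -0.0324, 0.0406]
orientation: [1.953, 2.46, -0.0]
contact_force: [0.6, -2.8, 1.2]
grip_width: 0.0257
```

>>> carry_out(
  series="0.1 0 0 0 0.3; 0 0 0 0 0.3",
)

```text
clock: 19.4
tcp_pos: [0.6779, -0.0324, 0.0406]
orientation: [1.953, 2.459, -0.001]
contact_force: [2.1, -5.6, 0.6]
grip_width: 0.0255
```

```bash
python3 plan.py
```

```text
t 19.4 tcp [ 0.6779 -0.0324  0.0406] stage xy mm [ 17.7 -66. ] z 40.6 yaw-stage 1.5705 zax [ 0.    -0.001 -1.   ] F [ 2.1 -5.6  0.6] grip 0.0255 tipreach 0.008
```

>>> carry_out(
  series="0.1 0 0 0 0.3; 0 0 0 0 0.3; 0 0 0 0 0.3",
)

```text
clock: 19.77
tcp_pos: [0.6778, -0.0323, 0.0406]
orientation: [1.954, 2.458, -0.002]
contact_force: [2.6, -6.6, 0.0]
grip_width: 0.0257
```

```bash
python3 - <<'E'
from plan import *
show();f=eyes.grab_frame("wrist");cv2.imwrite("pics/w10.png",f["color"])
f=eyes.grab_frame("scene");cv2.imwrite("pics/s10.png",cv2.resize(f["color"][150:320,180:400],None,fx=3.5,fy=3.5,interpolation=cv2.INTER_CUBIC))
E
```

```text
t 19.77 tcp [ 0.6778 -0.0323  0.0406] stage xy mm [ 17.6 -65.9] z 40.6 yaw-stage 1.5699 zax [ 0.001 -0.002 -1.   ] F [ 2.6 -6.6  0. ] grip 0.0257 tipreach 0.008
```

View pics/w10.png

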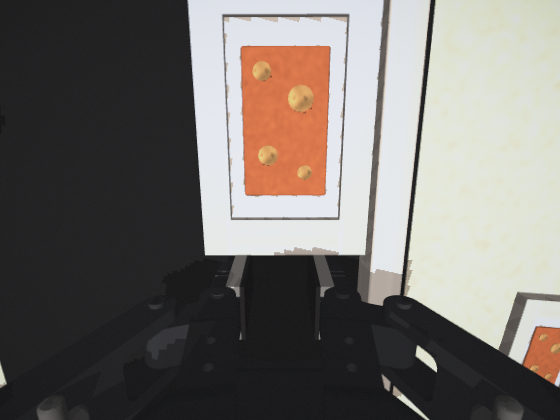

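View pics/s10.png

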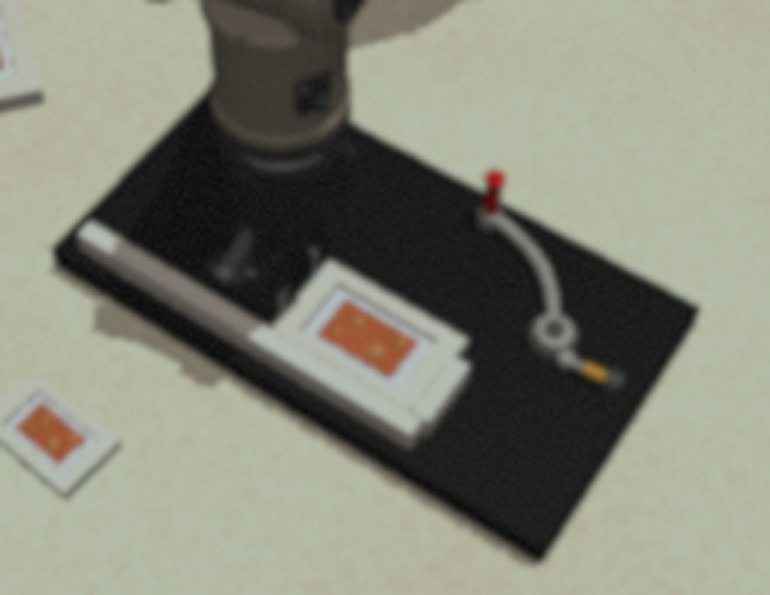

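```bash
python3 - <<'E'
from plan import *
f=eyes.grab_frame("wrist");p,R,o=pose();wr=(o["tcp_pos"],o["orientation"])
g=cv2.cvtColor(f["color"],cv2.COLOR_BGR2GRAY).astype(int)
for v in(240,180,120,60,20):print(v,[(c,g[v,c]) for c in range(360,392,2)])
for x,y,z in[(.055,-.055,.042),(.055,0,.042),(.055,.02,.042),(.055,-.055,.05),(.055,0,.05),(-.015,-.055,.042),(-.015,0,.042),(.055,-.08,.03),(.055,-.08,.05)]:print(x,y,z,proj(f,[*w(x,y),z],wr)[0].round(1))
for v in(240,120,40):
    row=g[v,180:260];i=np.abs(np.diff(row)).argmax()+180.5;print("left edge",v,i,(inv(at(f,(i,v),.042,wr))*1e3).round(1))
E
```

```text
240 [(360, np.int64(231)), (362, np.int64(232)), (364, np.int64(232)), (366, np.int64(114)), (368, np.int64(91)), (370, np.int64(98)), (372, np.int64(156)), (374, np.int64(231)), (376, np.int64(232)), (378, np.int64(232)), (380, np.int64(231)), (382, np.int64(231)), (384, np.int64(231)), (386, np.int64(232)), (388, np.int64(231)), (390, np.int64(231))]
180 [(360, np.int64(232)), (362, np.int64(231)), (364, np.int64(231)), (366, np.int64(231)), (368, np.int64(232)), (370, np.int64(207)), (372, np.int64(100)), (374, np.int64(98)), (376, np.int64(107)), (378, np.int64(223)), (380, np.int64(232)), (382, np.int64(232)), (384, np.int64(232)), (386, np.int64(231)), (388, np.int64(231)), (390, np.int64(231))]
120 [(360, np.int64(231)), (362, np.int64(231)), (364, np.int64(231)), (366, np.int64(232)), (368, np.int64(231)), (370, np.int64(231)), (372, np.int64(231)), (374, np.int64(225)), (376, np.int64(89)), (378, np.int64(86)), (380, np.int64(99)), (382, np.int64(214)), (384, np.int64(231)), (386, np.int64(231)), (388, np.int64(231)), (390, np.int64(230))]
60 [(360, np.int64(229)), (362, np.
[... 348 characters left out ...]
, np.int64(226)), (364, np.int64(226)), (366, np.int64(226)), (368, np.int64(226)), (370, np.int64(226)), (372, np.int64(225)), (374, np.int64(226)), (376, np.int64(226)), (378, np.int64(226)), (380, np.int64(226)), (382, np.int64(115)), (384, np.int64(92)), (386, np.int64(94)), (388, np.int64(132)), (390, np.int64(217))]
0.055 -0.055 0.042 [367.5 255.3]
0.055 0 0.042 [377.7 125.6]
0.055 0.02 0.042 [381.9  71. ]
0.055 -0.055 0.05 [372.4 263.1]
0.055 0 0.05 [383.9 126.2]
-0.015 -0.055 0.042 [207.4 255.2]
-0.015 0 0.042 [199.2 125.5]
0.055 -0.08 0.03 [357.4 292.2]
0.055 -0.08 0.05 [367.9 315.7]
left edge 240 203.5 [-16.3 -47.9]
left edge 120 195.5 [-16.3   2.1]
left edge 40 189.5 [-16.7  30.6]
```

The strip of fence face showing beside the slide matches "flush" to within about 0.6 mm along its length. The TCP stopped at y = -66.0 with the force rising, which is the expected end-stop contact. For margin I'll also press the side face gently against the fence.

>>> carry_out(
  series="-0.4 0 0 0 0.3; -1 0 -2 0 0.3; 0 0 -5 0 0.3; 0 -3 -2 0.18 0.3; 0 0 0 0.18 0.4; 0 0 0 0.18 0.4; 0 0 0 0.18 0.4; 0 0 0 0.18 0.4",
)

```text
clock: 20.92
tcp_pos: [0.6518, -0.0499, 0.1323]
orientation: [-2.832, -1.359, -0.003]
contact_force: [0.9, -0.5, 0.0]
grip_width: 0.0344
```

>>> carry_out(
  series="0 0 0 0.18 0.4; 0 0 0 0.18 0.4; 0 0 0 0.18 0.4; 0 0 0 0.13 0.4; 0 0 0 0 0.4",
)

```text
clock: 21.55
tcp_pos: [0.6519, -0.0498, 0.132]
orientation: [-3.12, -0.363, -0.002]
contact_force: [0.1, -0.5, 0.3]
grip_width: 0.034
```

```bash
python3 plan.py -40 -3 100 0
```

```text
t 21.55 tcp [ 0.6519 -0.0498  0.132 ] stage xy mm [-11.6 -77.1] z 132.0 yaw-stage 0.0034 zax [ 0.001  0.001 -1.   ] F [ 0.1 -0.5  0.3] grip 0.034 tipreach 0.008
tool shift cm [-2.82 -7.42  3.2 ] dist mm 85.5 turn 0.003
```

>>> carry_out(
  series="-1.4 -3.7 0 0.003 0.4; -1.4 -3.7 0 0 0.4; 0 0 4 0 0.4; 0 0 3 0 0.4; 0 0 1.5 0 0.4; 0 0 0.7 0 0.4; 0 0 0 0 0.4",
)

```text
clock: 22.42
tcp_pos: [0.6079, 0.0151, 0.0391]
orientation: [-3.121, -0.356, -0.001]
contact_force: [-0.6, 1.1, -0.1]
grip_width: 0.0342
```

```bash
python3 - <<'E'
from plan import *
show();to(-27,-3,40,0);f=eyes.grab_frame("wrist");cv2.imwrite("pics/w11.png",f["color"])
E
```

```text
t 22.43 tcp [0.6079 0.0151 0.0391] stage xy mm [-39.8  -3.9] z 39.1 yaw-stage -0.0013 zax [ 0.001  0.    -1.   ] F [-0.6  1.1 -0.1] grip 0.0342 tipreach 0.008
tool shift cm [ 1.28 -0.09 -0.09] dist mm 12.8 turn -0.001
```

View pics/w11.png

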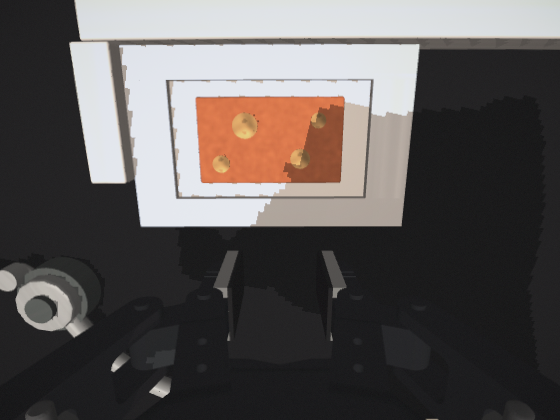

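The slide sits in the corner, flush at the end stop (about (125,180)) and along the fence. I'll press the last bit towards the fence.

>>> carry_out(
  series="0.4 0 -0.1 0 0.4; 0.4 0 0 0 0.4; 0.3 0 0 0 0.4; 0.2 0 0 0 0.4; 0.1 0 0 0 0.4; 0 0 0 0 0.4",
)

```text
clock: 23.22
tcp_pos: [0.621, 0.0182, 0.0396]
orientation: [3.121, 0.356, -0.0]
contact_force: [-0.1, 1.3, 0.5]
grip_width: 0.0343
```

```bash
python3 plan.py
```

```text
t 23.23 tcp [0.621  0.0182 0.0396] stage xy mm [-26.3  -3.8] z 39.6 yaw-stage -0.0017 zax [-0. -0. -1.] F [-0.1  1.3  0.5] grip 0.0343 tipreach 0.008
```

>>> carry_out(
  series="0.1 0 0 0 0.4; 0.05 0 0 0 0.4; 0 0 0 0 0.4",
)

```text
clock: 23.6
tcp_pos: [0.6212, 0.0182, 0.0395]
orientation: [3.121, 0.355, -0.004]
contact_force: [-5.4, -0.3, 3.7]
grip_width: 0.0341
```

```bash
python3 plan.py
```

```text
t 23.6 tcp [0.6212 0.0182 0.0395] stage xy mm [-26.1  -3.8] z 39.5 yaw-stage -0.0018 zax [-0.003 -0.001 -1.   ] F [-5.4 -0.3  3.7] grip 0.0341 tipreach 0.008
```

Contact at x = -26.1 with 5 N against the fence. Now I'll back away, lift, close the gripper and go behind the parked post.

>>> carry_out(
  series="-0.6 0 0 0 0.4; -0.6 0 -2 0 0.2; 0 0 -5 0 0; 0 0 -3 0 0; -4 0 0 0 0; -4 -1 0 0 0; -3 -1 0 0 0; 0 0 0 0 0",
)

```text
clock: 24.6
tcp_pos: [0.4974, 0.0105, 0.141]
orientation: [3.121, 0.356, 0.001]
contact_force: [-0.3, 0.2, 0.7]
grip_width: -0.0003
```

```bash
python3 - <<'E'
from plan import *
show();to(-146,15,64,0);f=eyes.grab_frame("wrist");cv2.imwrite("pics/w12.png",f["color"])
E
```

```text
t 24.6 tcp [0.4974 0.0105 0.141 ] stage xy mm [-148.4   16.7] z 141.0 yaw-stage -0.0013 zax [ 0.001 -0.    -1.   ] F [-0.3  0.2  0.7] grip -0.0003 tipreach 0.008
tool shift cm [0.23 0.17 7.7 ] dist mm 77.0 turn -0.001
```

View pics/w12.png

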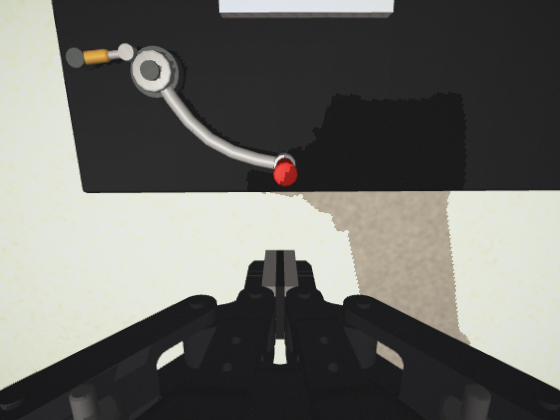

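The parked post at (286,172) is straight ahead of the closed fingertips at (280,255). I'll descend, then push forward along the arc.

>>> carry_out(
  series="0 0.3 4 0 0; 0 0 2.7 0 0; 0 0 1 0 0; 0 0 0 0 0",
)

```text
clock: 25.15
tcp_pos: [0.5006, 0.0078, 0.0628]
orientation: [-3.121, -0.355, -0.0]
contact_force: [-0.3, 0.7, 0.4]
grip_width: -0.0003
```

>>> carry_out(
  series="1 0 0 0 0; 1 0.3 0 0 0; 1 0.4 0 0 0; 1 0.4 0 0 0; 1 0.3 0 0 0; 1 0.3 0 0 0; 0.7 0.1 0 0 0; 0 0 0 0 0",
)

```text
clock: 26.15
tcp_pos: [0.5706, 0.0062, 0.0632]
orientation: [-3.121, -0.357, -0.004]
contact_force: [-0.2, 0.1, 0.6]
grip_width: -0.0
```

```bash
python3 plan.py;python3 - <<'E'
from plan import *
f=eyes.grab_frame("wrist");cv2.imwrite("pics/w13.png",f["color"])
E
```

```text
t 26.15 tcp [0.5706 0.0062 0.0632] stage xy mm [-78.1  -4.1] z 63.2 yaw-stage -0.001 zax [ 0.002  0.001 -1.   ] F [-0.2  0.1  0.6] grip -0.0 tipreach 0.008
```

View pics/w13.png

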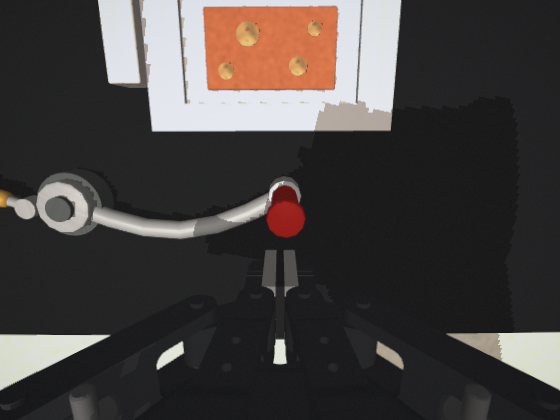

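>>> carry_out(
  series="0 0 0 0 0; 0 0 0 0 0; 0 0 0 0 0",
)

```text
clock: 26.58
tcp_pos: [0.5691, 0.0053, 0.0628]
orientation: [3.121, 0.356, 0.0]
contact_force: [-0.4, -0.2, -0.1]
grip_width: 0.0004
```

```bash
python3 - <<'E'
from plan import *
show();f=eyes.grab_frame("wrist");cv2.imwrite("pics/w14.png",f["color"])
E
```

```text
t 26.57 tcp [0.5691 0.0053 0.0628] stage xy mm [-79.8  -4.7] z 62.8 yaw-stage -0.0017 zax [ 0. -0. -1.] F [-0.4 -0.2 -0.1] grip 0.0004 tipreach 0.008
```

View pics/w14.png

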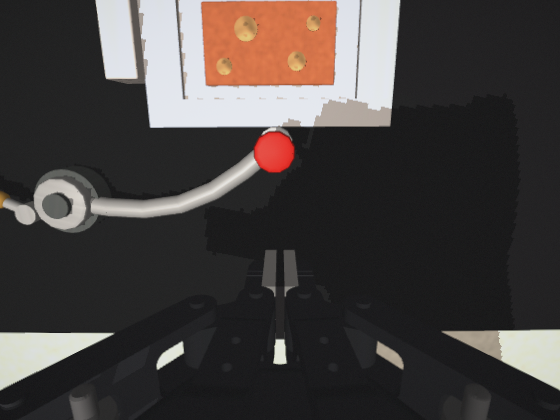

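The arm has swung over by itself, and its pin now rests on the slide at (275,130). I'll retreat and check.

>>> carry_out(
  series="-3 0 0 0 0; -2 0 -5 0 0; 0 0 -6 0 0; 0 0 -6 0 0; 2 3 -2 0 0; 0 4 0 0 0; 0 4 0 0 0; 0 0 0 0 0",
)

```text
clock: 27.62
tcp_pos: [0.5646, -0.1128, 0.2525]
orientation: [3.121, 0.346, -0.0]
contact_force: [-0.3, 0.4, -1.1]
grip_width: 0.0
```

```bash
python3 - <<'E'
from plan import *
show();f=eyes.grab_frame("wrist");p,R,o=pose();wr=(o["tcp_pos"],o["orientation"]);cv2.imwrite("pics/w15.png",f["color"])
for n,c in dict(corners=[(-.015,-.055,.042),(.055,-.055,.042),(.055,.055,.042),(-.015,.055,.042)],post26=[(-.0226,-.0024,.082)]).items():print(n,proj(f,[[*w(a,b),z] for a,b,z in c],wr).round(1).tolist())
t=eyes.grab_frame("scene");cv2.imwrite("pics/s15.png",t["color"])
E
```

```text
t 27.62 tcp [ 0.5646 -0.1128  0.2525] stage xy mm [-110.9 -118.7] z 252.5 yaw-stage -0.0078 zax [-0.    -0.002 -1.   ] F [-0.3  0.4 -1.1] grip 0.0 tipreach 0.008
corners [[218.0, 87.9], [214.2, 8.6], [97.3, 9.9], [107.4, 88.7]]
post26 [[150.5, 93.6]]
```

View pics/w15.png

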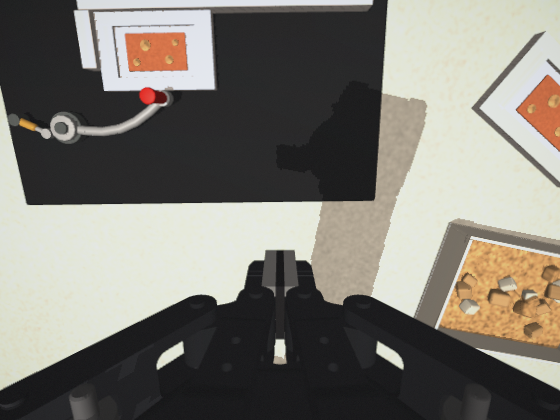

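View pics/s15.png

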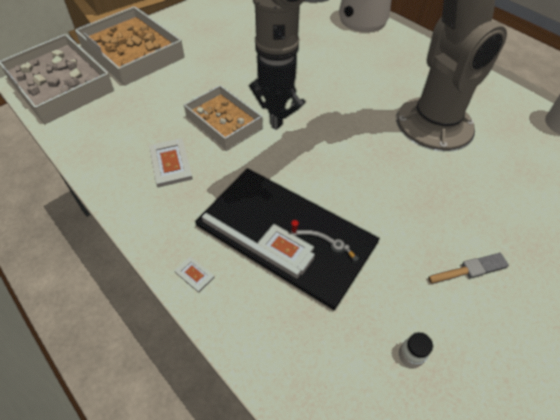

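The arm is shut on the slide, with the post at (148,96) where 0.26 rad predicts (150,94). The jar, brush and tray look untouched. The slide's lower corners read about 3 px left of prediction while the arm was still settling, so I'll take a still, closer look.

```bash
python3 plan.py -70 0 215 0
```

```text
t 27.73 tcp [ 0.5644 -0.1084  0.2525] stage xy mm [-110.1 -114.4] z 252.5 yaw-stage -0.0023 zax [-0.     0.001 -1.   ] F [-0.5  0.3  0.5] grip -0.0001 tipreach 0.008
tool shift cm [  3.99 -11.44   3.75] dist mm 126.9 turn -0.002
```

>>> carry_out(
  series="2 -4 1 0 0; 2 -4 1 0 0; 0 -3.4 1 0 0; 0 0 0 0 0; 0 0 0 0 0; 0 0 0 0 0",
)

```text
clock: 28.48
tcp_pos: [0.5782, 0.0105, 0.223]
orientation: [3.121, 0.353, 0.001]
contact_force: [0.4, -0.5, -0.4]
grip_width: -0.0005
```

```bash
python3 - <<'E'
from plan import *
show();f=eyes.grab_frame("wrist");p,R,o=pose();wr=(o["tcp_pos"],o["orientation"])
print(proj(f,[[*w(a,b),.042] for a,b in[(-.015,-.055),(.055,-.055),(.055,.055),(-.015,.055)]],wr).round(1).tolist())
print("post .18 .26 .36",[proj(f,[*w(-.05+.106*np.cos(-1.049-t),.1+.106*np.sin(-1.049-t)),.082],wr)[0].round(1).tolist() for t in(.18,.26,.36)])
u=proj(f,[*w(.02,0),.042],wr)[0];print(u)
y0=max(0,int(u[1])-75);x0=int(u[0])-125
cv2.imwrite("pics/w16.png",cv2.resize(f["color"][y0:y0+190,x0:x0+250],None,fx=3.1,fy=3.1,interpolation=cv2.INTER_CUBIC));print(x0,y0)
E
```

```text
t 28.48 tcp [0.5782 0.0105 0.223 ] stage xy mm [-69.7  -1.7] z 223.0 yaw-stage -0.0031 zax [ 0.001 -0.    -1.   ] F [ 0.4 -0.5 -0.4] grip -0.0005 tipreach 0.008
[[337.0, 131.4], [340.5, 49.8], [215.3, 50.0], [219.2, 131.6]]
post .18 .26 .36 [[277.7, 132.8], [280.8, 142.9], [283.4, 155.5]]
[277.98138487  91.82083457]
152 16
```

View pics/w16.png

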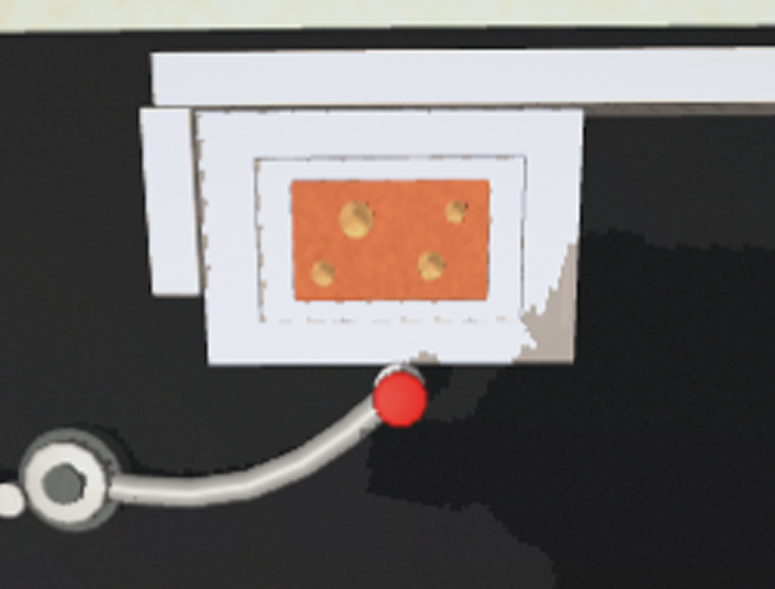

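The slide is square and flush with both the fence and the end stop: the lower corners are at (219.4,133.4) and (337.5,133.4), against (219.2,131.6) and (337.0,131.4) predicted. The post is at (281,144), which gives about 0.27 rad. I'm handing in.

```bash
python3 -c "
from h import *
print(r.hand_in())"
```

```text
the job is handed in; nothing more can be done
None
```

The slide is in the corner with the sprung arm shut on it, and I handed the job in at about 28.5 s of the 72 s allowed. The hand-in gives no verdict, so everything below is from my own checks.

**What I did:** I hooked the red post with the closed fingers and drew the arm back until it snapped over and stayed parked. I pushed the slide with two spread fingertips, first onto the long edge, then along it to the end stop. Next came another gentle press on the long edge, and then I pushed the arm back so it sprang shut.

**Last checks:**
- **Position:** the slide's edges look parallel to both bars, and its lower corners are within about 2 px of the predicted home position.
- **Contact while pressing home:** the tool stopped where a flush slide should be on both faces, reading about 7 N against the end stop and 5 N against the long edge.
- **Arm:** the post's place in the picture gives about 0.27 rad, within the 0.18 to 0.36 allowed. I could not measure the nose force directly.
- **Bystanders:** the jar, brush and tray look where they started, and the robot was well clear of everything.

**What disagreed:**
- The network once gave the end stop for the stage, so I fitted the stage from its plate edges instead.
- On the first push the fingertips dragged on the stage top, with about 17 N upward and 15 N sideways on the tool. I lifted them 3 mm and carried on.
- One picture, taken while the robot was still settling, showed the slide's lower corners about 3 px off. The still, closer picture did not show this sideways shift.

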